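Mask half a cover plate for painting

TASK

Put the bare brass cover plate flat into the square pocket of the masking jig and let go of it. Then slide the jig's sprung shutter by its black handle out over the plate to half its travel, so that its front edge lies on the plate's centre line between the red marks and one half stays open for the green paint, and finish while still holding it there against its spring; leave the half-green finished plate, the paint marker and the pliers where they lie.

Things in the scene. Friction and masses are not known exactly. Their poses are not given: they have to be found in the camera images.
- jig: fixed masking jig, grey base 252 x 180 x 12 mm on the bench; origin: centre of its underside. x axis: the way the shutter slides out, y across, z up. Pocket towards the +x end; at rest the shutter stands at the -x end. Guide rods 8 mm thick (springs round them, 16 mm over the coils) run along x at y = +/-75 mm, 33 mm above the bench, between end blocks up to 50 mm high
- pocket (a point): centre of the square pocket's floor (top of the base, 12 mm above the bench), axes as the jig's. Four white corner pieces bound it, 59.5 x 59.5 mm inside, sides along the jig's x and y, 6.5 mm high, the top 2.5 mm a sloped lead-in; the middle 35 mm of each side is open for fingers down to the floor. Shutter at rest: edge 55 mm off on the -x side. Red lines beside it mark its centre line
- blank: bare brass cover plate, 56 x 56 x 10 mm, four small holes, about 0.24 kg, lying loose and flat on the bench on either side of the jig; origin: centre of its underside, x and y along its sides. Any of its four ways round will do in the pocket, where its top stands 3.5 mm above the corner pieces
- finished: finished cover plate of the same size, one half of it (+y) painted green, the other bare brass, lying loose on the bench; origin: centre of its underside. Leave it alone. It and the bare plate may lie on either side of the jig
- shutter (a joint): travel of the shutter in m along the jig's x axis: 0 at rest (pocket free), 0.110 fully out, 0.055 half travel, its edge over the pocket's centre line. A spring pushes it back: about 3 N at rest, 8.5 N at half, 14 N fully out; let go, it returns. Its blue steel mask plate is 110 mm wide, 3 mm thick, its underside 26 mm above the bench (4 mm above a seated plate)
- edge (a point): middle of the shutter's front edge, at its underside, moving with it
- handle (a point): gripping point of the shutter's upright black handle, 68 mm above the bench, 85 mm behind the shutter's edge. The handle is 14 mm thick along the jig's x axis, 46 mm wide along y and reaches from 45 to 85 mm above the bench, on the shutter's cross bar (30 mm along x, top 41 mm above the bench)
- marker: green paint marker, 18 x 140 mm, lying loose on the bench behind the jig; leave it alone
- pliers: long-nose pliers with red handles, 86 x 207 x 17 mm, lying loose on the bench behind and to the left of the jig; leave them alone

How it is judged:
By the outcome, as a careful person would: the job done as asked, in the order asked, and still so for the second after the job is handed in, while the arm keeps its last pose, push and grip.
It also fails if it takes over 53 s, if anything falls off the work surface, if the arm or the gripper's body presses on something with over 40 N, if the wrist force passes 120 N, or if a joint passes its speed limit or range.

ROBOT

A 6-joint arm with a two-finger parallel gripper is mounted at the origin on a cart in front of the work surface, level with it; the furniture and walls round the work are solid. World frame = base frame: x ahead of the robot, y to its left, z up, the work surface at z = 0. Lengths are in m, angles in rad, forces in N, time in s.
With the tool pointing down it reaches from about 0.35 to 0.775 m from the base axis. Payload 5.5 kg.
Tool frame: the origin (TCP) lies between the finger pads; the fingertips stand 22 mm ahead of it and the grasp point (between the pads) lies 3 mm ahead of it; z points along the fingers, y is the line along which they close (so a half turn about z gives the same grasp; the last joint's range is limited). The gripper opens to 85 mm and grips with 20 to 120 N. Pads are 22 mm wide; open, the fingers measure 114 mm over their backs; the gripper's body (76 mm by 85 mm) begins 54 mm behind the grasp point. The pads swing forward as they close: fully open they stand 13 mm farther back than shut.
Start: joints at [-1.363, 0.313, 0.046, 1.304, 0, 1.431], TCP at [0.196, -0.541, 0.253] pointing down, gripper open.
Joint ranges: [-2.76, 2.76], [-0.86, 1.69], [-1.03, 1.26], [-2.2, 2.34], [-1.47, 1.5], [-3.14, 3.14]. Speed limits (rad/s): [2.57, 2.57, 3.14, 3.14, 3.14, 3.14].

INTERFACE

Orientations are given as a unit quaternion [w, x, y, z].
In Python, from workcell import env, cams, order gives the robot as it stands (env), with the cameras (cams) and the job (order).
- The arm moves only by the tool nudge_tcp, called as a command line: name --argument value ..., lists and objects as JSON in quotes. Schema: {"type":"object","properties":{"offsets":{"type":"string"},"aperture":{"type":"number"},"force":{"type":"number"},"only":{"type":"string"},"quiet":{"type":"boolean"},"lines":{"type":"string"}},"required":["offsets"],"additionalProperties":false}. offsets is a string of 1 to 8 rows, parted by a bar, with the numbers parted by spaces; each row has 6 numbers: dx, dy, dz in fractions of the full range, 1 being 1 m, then a rotation vector rx, ry, rz in normalised numbers (1 is 120 degrees); each row is the pose to reach, as a shift and turn from the pose commanded when the call began, along the tool's axes at that moment; what a row does not reach only later rows make up. A row lasts 1/8 s, in which the tool goes at most 0.0625 m and 0.188 rad, less where a joint would pass 70% of its speed; a pose out of reach is approached as far as the arm can. aperture is the finger opening in m, set as the call begins (left out keeps the last). The fingers move at their own pace and stop on an object; force is the grip in N (left out, the last holds). Time passes only in rows, so rows that do not move let the fingers close. The tool returns the time, the measured TCP pose, the force, the opening and the grip force at its end. only (a regular expression) keeps the lines of the reply that match it, lines (a string "A,B") keeps lines A to B, and quiet returns only ok. Input that does not fit is refused with a message, and nothing moves.
- env.get_state(): the state, without advancing time (a new reading comes with each control period).
- cams.read_camera(name): name is "scene" or "top" or "wrist"; returns a dict with "image" (384x512x3 uint8, red, green, blue), "K" (3x3 intrinsics, pixels), "R" (3x3) and "t" (3): a world point X has camera coordinates R X + t. Camera axes: x right, y down, z forward; pixel columns grow to the right and rows downward; lengths in m; the calibration is good to about 2 mm. A picture is of the moment at which its call begins. There is no depth.
- order.hand_in(): hands the job in; it is judged then, once.
The state is a dict: "clock": time; "joint_pos": joint angles; "qvel": joint speeds; "tau": joint torques, N m; "tcp_pos": TCP position; "orientation": TCP orientation; "wrist_force": force on the tool from outside, world axes, zero at the start; "ft_torque": the same for the moment, N m; "finger_gap": finger opening in m; "grip_force": force on a finger pad.
Only numpy, scipy, OpenCV 4.12 (cv2) and the standard library are available. Lean on these libraries where they do the work, as an engineer would, in place of code of your own. Each camera call takes 0.05 s, during which the arm holds its last target. There are 200 camera calls.

## Working session

There is one attempt and no reset: what is moved stays moved. The work goes in short steps, Python scripts to look and compute and a tool call to move; the robot and the scene stay as the last step left them, time stands still between calls to the robot, and variables do not carry over. Pictures are saved under pics/ and viewed, at most 10 in all, crops included, and the job is handed in when it is done.

```bash
mkdir -p pics; ls
```

Run:
```python
from workcell import env, cams, order
import cv2,numpy as np
for n in ("top","scene"):
    c=cams.read_camera(n); cv2.imwrite(f"pics/{n}0.png",c["image"][:,:,::-1]); np.savez(f"{n}0.npz",**c)
    print(n,c["K"].tolist(),c["R"].round(3).tolist(),c["t"].round(3).tolist())
s=env.get_state();print(s["clock"],s["tcp_pos"],s["orientation"],s["finger_gap"])
```

```text
pics
workcell.py
top [[406.72761443300135, 0.0, 249.90859862665002], [0.0, 406.72761443300135, 187.0038099031496], [0.0, 0.0, 1.0]] [[-0.011, -1.0, 0.025], [-0.991, 0.007, -0.137], [0.136, -0.027, -0.99]] [-0.002, 0.606, 1.069]
scene [[463.78372876291115, 0.0, 252.35651925610813], [0.0, 463.78372876291115, 192.57918049173702], [0.0, 0.0, 1.0]] [[-0.903, -0.43, -0.022], [-0.227, 0.519, -0.824], [0.366, -0.739, -0.566]] [0.518, 0.188, 1.401]
0.1 [ 0.19587847 -0.54017659  0.25250096] [-8.11330600e-04  9.84916560e-01  1.73028060e-01 -5.04790336e-05] 0.08537721786531778
```

View pics/top0.png

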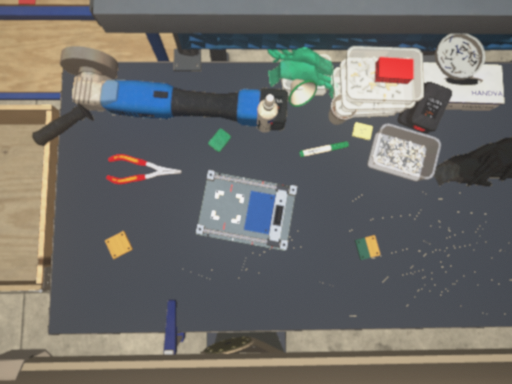

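View pics/scene0.png

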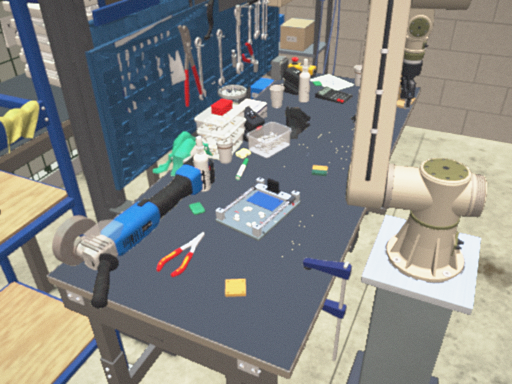

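The top view shows the bare plate at about (119,245), the finished one at (369,247), the jig at (247,208) with its pocket at about (228,206), and the handle at about (279,215). The jig's +x axis points left in the image, which is world +y. In the scene view the pliers, marker and plates are clear of each other.

Create h.py:
```python
import numpy as np,cv2
def ray(c,uv,z):
    uv=np.atleast_2d(uv).astype(float); d=np.c_[uv,np.ones(len(uv))]@np.linalg.inv(c["K"]).T@c["R"]
    o=-c["R"].T@c["t"]; return o+d*((z-o[2])/d[:,2])[:,None]
def blobs(c,lo,hi,roi,amin=4):
    u0,v0,u1,v1=roi; hsv=cv2.cvtColor(np.ascontiguousarray(c["image"]),cv2.COLOR_RGB2HSV)
    m=cv2.inRange(hsv,np.array(lo),np.array(hi)); k=np.zeros_like(m);k[v0:v1,u0:u1]=m[v0:v1,u0:u1]
    n,l,st,ce=cv2.connectedComponentsWithStats(k)
    return [(st[i,4],ce[i],l==i) for i in range(1,n) if st[i,4]>=amin]
def rect(c,mask,z):
    cs,_=cv2.findContours(mask.astype(np.uint8),cv2.RETR_EXTERNAL,cv2.CHAIN_APPROX_NONE)
    p=ray(c,max(cs,key=len)[:,0],z)[:,:2]
    (x,y),(w,h),a=cv2.minAreaRect((p*1000).astype(np.float32)); return x,y,w,h,a
```

Run:
```python
from h import *
c=dict(np.load("top0.npz"))
hsv=cv2.cvtColor(c["image"],cv2.COLOR_RGB2HSV)
print(hsv[245,119],hsv[247,375],hsv[210,262],hsv[196,218])
for nm,lo,hi,roi,z in [("blank",(12,100,110),(30,255,255),(95,225,145,268),.01),("mask",(100,130,60),(125,255,255),(235,180,290,245),.029),("white",(0,0,190),(180,50,255),(195,168,250,240),.0185),("red",(0,80,80),(8,255,255),(195,168,250,245),.012),("red2",(172,80,80),(180,255,255),(195,168,250,245),.012),("handle",(0,0,0),(180,255,45),(262,190,295,240),.085)]:
    for a,ce,m in blobs(c,lo,hi,roi): print(nm,a,ce.round(1),ray(c,ce,z)[0].round(4),np.round(rect(c,m,z),1) if a>20 else "")
im=cv2.resize(c["image"][160:260,190:310],None,fx=6,fy=6,interpolation=cv2.INTER_CUBIC);cv2.imwrite("pics/jig.png",im[:,:,::-1])
```

```text
[ 20 144 226] [ 20 145 227] [109 156 177] [ 22  13 222]
blank 466 [118.1 244.5] [0.4543 0.354  0.01  ] [454.2 353.6  57.8  58.9  26.5]
mask 896 [259.2 212.1] [ 0.5381 -0.0319  0.029 ] [538.6 -32.3  64.3 105.1  79.2]
white 33 [210.5 174.5] [0.645  0.1021 0.0185] [645.2 102.2  14.   19.8  89.7]
white 55 [218.5 193.7] [0.591  0.08   0.0185] [591.7  80.2  17.8  29.   30.8]
white 54 [239.9 197.5] [0.5799 0.0206 0.0185] [580.   21.7  19.4  25.1  89.5]
white 56 [214.4 215. ] [0.5319 0.0912 0.0185] [531.7  92.   29.9  16.7  33.5]
white 60 [236.1 219.3] [0.5196 0.0315 0.0185] [520.5  33.1  24.8  22.   89.5]
white 37 [199.8 228.8] [0.4946 0.1309 0.0185] [4.940e+02 1.318e+02 2.190e+01 1.370e+01 3.000e-01]
```

View pics/jig.png

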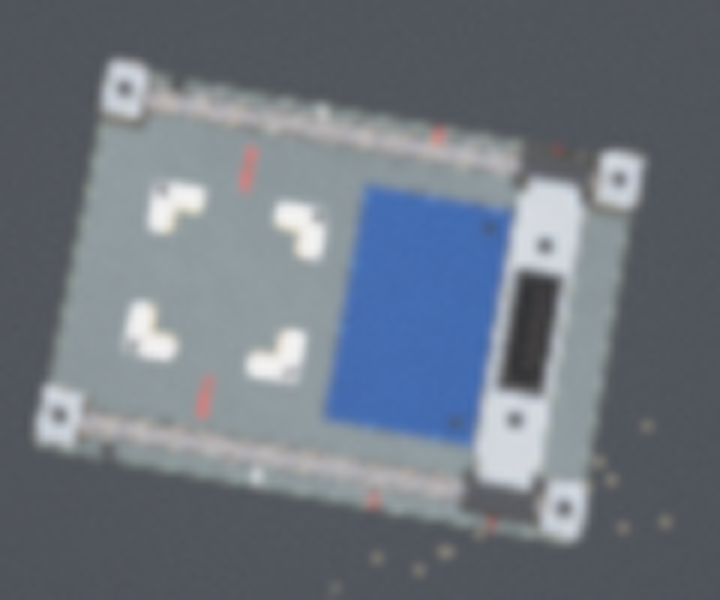

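The crop shows four white corner pieces round the empty pocket, red marks at crop (249,170) and (205,397), the shutter edge at about crop x=345, and the handle centre at crop (530,332), which is full-image (278.3,215.3).

Add to h.py:
```python
from scipy.spatial.transform import Rotation as Ro
def delta(s,xyz,yaw):
    """shift/turn in tool axes to reach tcp xyz, tool down, tool y at world yaw (deg)"""
    w,x,y,z=s["orientation"]; R=Ro.from_quat([x,y,z,w]); a=np.radians(yaw)
    yy=np.array([np.cos(a),np.sin(a),0]); zz=np.array([0,0,-1.]); xx=np.cross(yy,zz)
    T=Ro.from_matrix(np.c_[xx,yy,zz])
    return np.round(np.r_[R.inv().apply(np.array(xyz)-s["tcp_pos"]),(R.inv()*T).as_rotvec()],4)
```

Run:
```python
from h import *
from workcell import env, cams, order
s=env.get_state()
c=dict(np.load("top0.npz"))
print("handle",ray(c,(278.3,215.3),.085)); print("reds",ray(c,[(190+249/6,160+170/6),(190+205/6,160+397/6)],.012))
print(delta(s,(.48,-.12,.25),-30)); print(delta(s,(.45,.354,.2),26.5))
```

```text
handle [[ 0.52519684 -0.07881479  0.085     ]]
reds [[0.60666623 0.04388908 0.012     ]
 [0.5013855  0.06458091 0.012     ]]
[ 0.4103 -0.2982  0.0031 -0.0015 -0.0007 -0.6994]
[ 5.4370e-01 -7.5390e-01  5.3800e-02 -1.1000e-03 -1.5000e-03 -1.6855e+00]
```

The rows are not in the units I measure in: turns go in shares of 120 degrees. I convert before sending: -0.7 rad / 2.0944 = -0.3342.

nudge_tcp --offsets "0.41 -0.3 0 0 0 -0.3342 | 0.41 -0.3 0 0 0 -0.3342 | 0.41 -0.3 0 0 0 -0.3342 | 0.41 -0.3 0 0 0 -0.3342 | 0.41 -0.3 0 0 0 -0.3342 | 0.41 -0.3 0 0 0 -0.3342 | 0.41 -0.3 0 0 0 -0.3342 | 0.41 -0.3 0 0 0 -0.3342" --aperture 0.085

```text
clock: 1.1
tcp_pos: [0.4754, -0.1236, 0.2531]
orientation: [0.0, 0.866, 0.5, -0.0]
wrist_force: [1.1, -1.3, 0.4]
finger_gap: 0.0851
grip_force: 0.0
```

Run:
```python
from h import *
from workcell import env, cams, order
print(delta(env.get_state(),(.45,.354,.2),26.5))
```

```text
[ 4.011e-01 -2.605e-01  5.300e-02 -1.000e-04  2.000e-04 -9.856e-01]
```

To row units: -0.985 rad / 2.0944 = -0.4703.

nudge_tcp --offsets "0.4 -0.26 0.05 0 0 -0.4703 | 0.4 -0.26 0.05 0 0 -0.4703 | 0.4 -0.26 0.05 0 0 -0.4703 | 0.4 -0.26 0.05 0 0 -0.4703 | 0.4 -0.26 0.05 0 0 -0.4703 | 0.4 -0.26 0.05 0 0 -0.4703 | 0.4 -0.26 0.05 0 0 -0.4703 | 0.4 -0.26 0.05 0 0 -0.4703"

```text
clock: 2.1
tcp_pos: [0.4483, 0.3534, 0.2024]
orientation: [-0.0, 0.526, 0.851, -0.0]
wrist_force: [0.8, -1.4, -0.2]
finger_gap: 0.0852
grip_force: 0.0
```

nudge_tcp --offsets "0 0 0 0 0 0 | 0 0 0 0 0 0"

```text
clock: 2.35
tcp_pos: [0.4488, 0.3505, 0.2027]
orientation: [-0.0, 0.526, 0.85, -0.001]
wrist_force: [-0.4, 0.2, -0.6]
finger_gap: 0.0854
grip_force: 0.0
```

Run:
```python
from h import *
from workcell import env, cams, order
c=cams.read_camera("wrist"); np.savez("w1.npz",**c); cv2.imwrite("pics/w1.png",c["image"][:,:,::-1])
for a,ce,m in blobs(c,(12,100,110),(30,255,255),(0,0,512,384),300): print(a,ce,ray(c,ce,.01)[0].round(4),np.round(rect(c,m,.01),1))
```

```text
4513 [436.63992909  43.12674496] [0.544  0.5471 0.01  ] [541.3 547.7 203.5  22.6   0. ]
2579 [269.06203955 172.86234975] [0.456  0.3586 0.01  ] [456.3 357.9  56.7  56.   26.5]
```

View pics/w1.png

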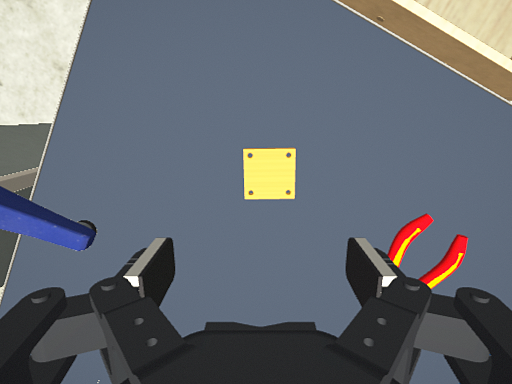

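The wrist view shows the plate square to the fingers at (270,173), with nothing near the finger paths. It gives a centre of (0.456, 0.358). I'll partly close before descending.

Run:
```python
from h import *
from workcell import env, cams, order
print(delta(env.get_state(),(.456,.3575,.06),26.5))
```

```text
[ 0.0037  0.0096  0.143  -0.001   0.0005 -0.0012]
```

nudge_tcp --offsets "0.0037 0.0096 0.05 0 0 0 | 0.0037 0.0096 0.1 0 0 0 | 0.0037 0.0096 0.13 0 0 0 | 0.0037 0.0096 0.143 0 0 0 | 0.0037 0.0096 0.143 0 0 0 | 0.0037 0.0096 0.143 0 0 0" --aperture 0.066

```text
clock: 3.15
tcp_pos: [0.4575, 0.3587, 0.0619]
orientation: [0.001, 0.527, 0.85, 0.001]
wrist_force: [0.6, -0.1, 0.3]
finger_gap: 0.0657
grip_force: 0.0
```

Run:
```python
from h import *
from workcell import env, cams, order
c=cams.read_camera("wrist"); cv2.imwrite("pics/w2.png",c["image"][:,:,::-1])
for a,ce,m in blobs(c,(12,100,110),(30,255,255),(150,80,400,384),1000): print(a,ce,ray(c,ce,.01)[0].round(4),np.round(rect(c,m,.01),1))
print(delta(env.get_state(),(.456,.3575,.028),26.5))
```

```text
7523 [257.1971288  221.23700651] [0.4554 0.3598 0.01  ] [456.1 358.5  56.1  58.1  27.2]
[-0.0006 -0.002   0.034   0.0031 -0.0001 -0.0009]
```

View pics/w2.png

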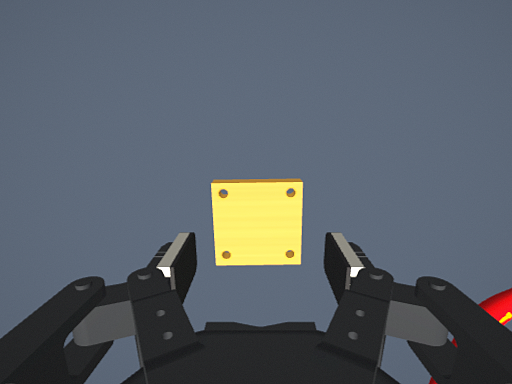

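The plate is at (257,222), centred between the fingers and square to them. I'll descend and grip.

nudge_tcp --offsets "-0.0005 -0.001 0.015 0 0 0 | -0.0005 -0.001 0.028 0 0 0 | -0.0005 -0.001 0.035 0 0 0 | -0.0005 -0.001 0.037 0 0 0 | -0.0005 -0.001 0.037 0 0 0"

```text
clock: 3.82
tcp_pos: [0.4555, 0.3576, 0.023]
orientation: [-0.0, 0.526, 0.85, -0.0]
wrist_force: [-0.3, 0.5, -0.7]
finger_gap: 0.0658
grip_force: 0.0
```

nudge_tcp --offsets "0 0 0 0 0 0 | 0 0 0 0 0 0 | 0 0 0 0 0 0 | 0 0 0 0 0 0" --aperture 0.04 --force 50

```text
clock: 4.32
tcp_pos: [0.4559, 0.3578, 0.024]
orientation: [0.0, 0.526, 0.85, 0.001]
wrist_force: [-0.7, -0.6, 6.3]
finger_gap: 0.0539
grip_force: 52.9
```

nudge_tcp --offsets "0 0 -0.02 0 0 0 | 0 0 -0.06 0 0 0 | 0 0 -0.1 0 0 0 | 0 0 -0.13 0 0 0 | 0 0 -0.13 0 0 0"

```text
clock: 4.95
tcp_pos: [0.457, 0.3584, 0.1555]
orientation: [0.001, 0.526, 0.85, 0.002]
wrist_force: [0.7, -0.1, -1.3]
finger_gap: 0.0533
grip_force: 53.3
```

Run:
```python
from h import *
from workcell import env, cams, order
print(delta(env.get_state(),(.555,.055,.12),-11))
```

```text
[-0.3153 -0.0477  0.0352  0.0047 -0.0018  0.654 ]
```

To row units: 0.654 rad / 2.0944 = 0.3123.

nudge_tcp --offsets "-0.315 -0.048 0.03 0 0 0.3123 | -0.315 -0.048 0.03 0 0 0.3123 | -0.315 -0.048 0.03 0 0 0.3123 | -0.315 -0.048 0.03 0 0 0.3123 | -0.315 -0.048 0.03 0 0 0.3123 | -0.315 -0.048 0.03 0 0 0.3123 | -0.315 -0.048 0.03 0 0 0.3123 | -0.315 -0.048 0.03 0 0 0.3123"

```text
clock: 5.95
tcp_pos: [0.552, 0.0555, 0.1225]
orientation: [-0.001, 0.771, 0.637, -0.0]
wrist_force: [0.2, -0.2, -2.3]
finger_gap: 0.054
grip_force: 53.3
```

nudge_tcp --offsets "0 0 0 0 0 0 | 0 0 0 0 0 0"

```text
clock: 6.2
tcp_pos: [0.5528, 0.0553, 0.1234]
orientation: [0.0, 0.771, 0.637, 0.0]
wrist_force: [-0.4, -1.3, -1.9]
finger_gap: 0.0539
grip_force: 53.3
```

Run:
```python
from h import *
from workcell import env, cams, order
c=cams.read_camera("wrist"); np.savez("w3.npz",**c); cv2.imwrite("pics/w3.png",c["image"][:,:,::-1])
s=env.get_state();print(delta(s,(.555,.055,.06),-11),s["tcp_pos"])
print("tcp px",c["K"]@(c["R"]@s["tcp_pos"]+c["t"]))
for a,ce,m in blobs(c,(0,0,190),(180,50,255),(0,0,512,384),40): print("w",a,ce,ray(c,ce,.0185)[0].round(4))
for lo,hi in ((0,8),(172,180)):
  for a,ce,m in blobs(c,(lo,90,90),(hi,255,255),(0,0,512,384),20): print("r",a,ce,ray(c,ce,.012)[0].round(4))
for a,ce,m in blobs(c,(12,100,110),(30,255,255),(100,80,400,384),1000): print(a,ce,np.round(rect(c,m,s["tcp_pos"][2]-.014),1))
```

```text
[0.0003 0.0021 0.0635 0.0004 0.     0.0016] [0.55286479 0.05512305 0.12346582]
tcp px [34.82863272 35.59739442  0.13369044]
w 830 [153.37349398 118.90481928] [0.4859 0.1329 0.0185]
w 824 [380.46237864 118.89927184] [0.6537 0.1007 0.0185]
w 877 [165.14937286 191.69555302] [0.479  0.0764 0.0185]
w 963 [366.1682243  197.11007269] [0.6375 0.0413 0.0185]
w 560 [226.61428571 157.53214286] [0.5337 0.094  0.0185]
w 562 [305.14590747 157.72597865] [0.5937 0.0823 0.0185]
w 61 [183.83606557 267.32786885] [0.4763 0.0077 0.0185]
w 60 [336.13333333 267.28333333] [ 0.6061 -0.0172  0.0185]
r 48 [200.5 192.5] [0.5051 0.0689 0.012 ]
r 48 [330.5 192.5] [0.6109 0.0486 0.012 ]
r 25 [331.   193.96] [0.6112 0.0472 0.012 ]
11213 [260.00383483 246.43511995] [552.9  56.4  58.1  55.8  79.7]
```

View pics/w3.png

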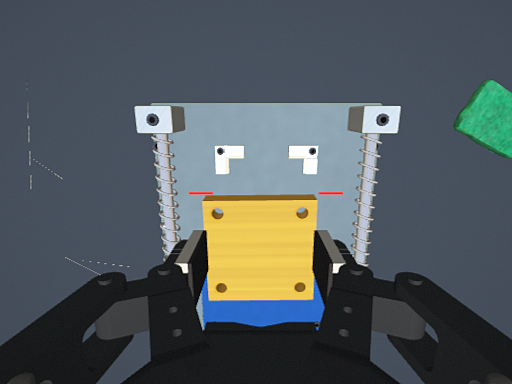

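The wrist view shows the plate square in the grip at (260,246), and the red marks at (200,192) and (330,192). The two far corner pieces are at (227,158) and (305,158). It puts the pocket at about (0.558, 0.0585), 3 mm from the top-camera value, so I'll look again from lower down.

nudge_tcp --offsets "0.004 0.0045 0.03 0 0 0 | 0.004 0.0045 0.055 0 0 0 | 0.004 0.0045 0.063 0 0 0 | 0.004 0.0045 0.063 0 0 0 | 0.004 0.0045 0.063 0 0 0"

```text
clock: 6.88
tcp_pos: [0.559, 0.0573, 0.0614]
orientation: [0.001, 0.772, 0.636, 0.001]
wrist_force: [0.6, 0.5, -2.1]
finger_gap: 0.054
grip_force: 53.3
```

Run:
```python
from h import *
from workcell import env, cams, order
c=cams.read_camera("wrist"); np.savez("w4.npz",**c); cv2.imwrite("pics/w4.png",c["image"][:,:,::-1])
s=env.get_state();print(s["tcp_pos"])
for a,ce,m in blobs(c,(0,0,190),(180,50,255),(180,0,350,220),40): print("w",a,ce,ray(c,ce,.0185)[0].round(4),np.round(rect(c,m,.0185),1))
for lo,hi in ((0,8),(172,180)):
  for a,ce,m in blobs(c,(lo,90,90),(hi,255,255),(0,0,512,384),20): print("r",a,ce,ray(c,ce,.012)[0].round(4))
for a,ce,m in blobs(c,(12,100,190),(30,255,255),(100,80,400,384),1000): print(a,ce,np.round(rect(c,m,s["tcp_pos"][2]-.014),1))
```

```text
[0.55906796 0.05724614 0.06145736]
w 940 [205.14680851 178.03510638] [0.5341 0.0946 0.0185] [535.3  92.1  21.9  22.3  79. ]
w 879 [310.68828214 177.39476678] [0.5937 0.0834 0.0185] [591.8  81.5  21.3  22.3  79. ]
r 78 [172.28205128 224.19230769] [0.5053 0.0687 0.012 ]
r 94 [344.17021277 223.9893617 ] [0.6109 0.0483 0.012 ]
r 27 [175.96296296 225.88888889] [0.5073 0.0671 0.012 ]
10267 [259.85896562 249.02542125] [558.7  57.1  55.4  55.5  79.5]
```

View pics/w4.png

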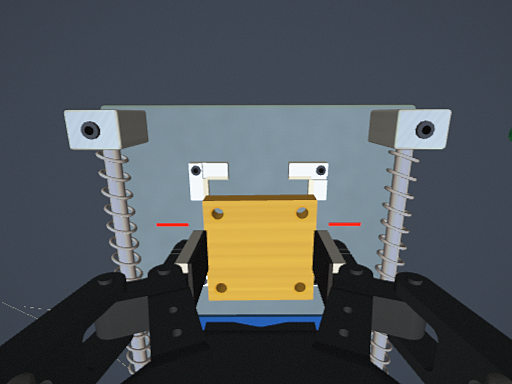

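The plate is at (260,249), the corner pieces at (205,178) and (311,177), and the red marks at (172,224) and (344,224). The plate has to shift about +1.3 mm in tool x and -0.9 mm in tool y. I'll lower it now, and the lead-in takes up the rest.

nudge_tcp --offsets "0.0013 -0.0009 0.006 0 0 0 | 0.0013 -0.0009 0.012 0 0 0 | 0.0013 -0.0009 0.015 0 0 0 | 0.0013 -0.0009 0.015 0 0 0"

```text
clock: 7.42
tcp_pos: [0.5572, 0.0587, 0.0448]
orientation: [-0.0, 0.772, 0.636, -0.0]
wrist_force: [0.8, 0.0, -1.3]
finger_gap: 0.0538
grip_force: 53.3
```

nudge_tcp --offsets "0 0 0.002 0 0 0 | 0 0 0.004 0 0 0 | 0 0 0.006 0 0 0 | 0 0 0.006 0 0 0"

```text
clock: 7.92
tcp_pos: [0.5574, 0.0587, 0.0391]
orientation: [-0.0, 0.772, 0.636, -0.0]
wrist_force: [0.3, -0.0, -2.2]
finger_gap: 0.0537
grip_force: 53.3
```

nudge_tcp --offsets "0 0 0.001 0 0 0 | 0 0 0.002 0 0 0 | 0 0 0.003 0 0 0 | 0 0 0.003 0 0 0"

```text
clock: 8.43
tcp_pos: [0.5574, 0.0587, 0.0362]
orientation: [-0.0, 0.772, 0.636, -0.0]
wrist_force: [-0.4, 0.2, -2.1]
finger_gap: 0.0538
grip_force: 53.3
```

Run:
```python
from workcell import env, cams, order
for _ in range(2):
    cams.read_camera("wrist"); s=env.get_state(); print(s["tcp_pos"],s["wrist_force"])
```

```text
[0.55748827 0.05871772 0.03623944] [-0.07911699 -0.57857654 -2.10669447]
[0.55749198 0.05866665 0.03626719] [ 0.1219326  -0.53072171 -2.66715734]
```

nudge_tcp --offsets "0 0 0.0005 0 0 0 | 0 0 0.001 0 0 0 | 0 0 0.0012 0 0 0 | 0 0 0.0012 0 0 0"

```text
clock: 9.02
tcp_pos: [0.5576, 0.0587, 0.0361]
orientation: [0.0, 0.772, 0.636, 0.0]
wrist_force: [-2.3, 0.2, 7.1]
finger_gap: 0.0538
grip_force: 54.3
```

nudge_tcp --offsets "0 0 0 0 0 0 | 0 0 0 0 0 0 | 0 0 0 0 0 0 | 0 0 0 0 0 0" --aperture 0.07

```text
clock: 9.52
tcp_pos: [0.5575, 0.0587, 0.0349]
orientation: [-0.0, 0.772, 0.636, -0.0]
wrist_force: [-0.3, -0.2, 0.2]
finger_gap: 0.0697
grip_force: 0.0
```

nudge_tcp --offsets "0 0 -0.03 0 0 0 | 0 0 -0.08 0 0 0 | 0 0 -0.13 0 0 0 | -0.03 0 -0.16 0 0 0 | -0.06 0 -0.16 0 0 0 | -0.08 0 -0.16 0 0 0 | -0.08 0 -0.16 0 0 0 | -0.08 0 -0.16 0 0 0" --aperture 0.085

```text
clock: 10.52
tcp_pos: [0.5419, -0.0195, 0.1944]
orientation: [-0.001, 0.772, 0.636, -0.0]
wrist_force: [0.8, -0.3, -0.5]
finger_gap: 0.0849
grip_force: 0.0
```

Run:
```python
from h import *
from workcell import env, cams, order
c=cams.read_camera("wrist"); np.savez("w5.npz",**c); cv2.imwrite("pics/w5.png",c["image"][:,:,::-1])
s=env.get_state();print(s["tcp_pos"])
for a,ce,m in blobs(c,(12,100,190),(30,255,255),(100,0,400,384),1000): print(a,ce,np.round(rect(c,m,.022),1))
for lo,hi in ((0,8),(172,180)):
  for a,ce,m in blobs(c,(lo,90,90),(hi,255,255),(0,0,512,384),15): print("r",a,ce,ray(c,ce,.012)[0].round(4))
for a,ce,m in blobs(c,(0,0,190),(180,50,255),(100,0,400,384),40): print("w",a,ce,ray(c,ce,.0185)[0].round(4))
```

```text
[ 0.5420522  -0.01923488  0.19450871]
3392 [260.65300708  99.91067217] [557.3  58.1  55.1  56.   79. ]
r 58 [207.17241379 101.        ] [0.5051 0.0684 0.012 ]
r 40 [315.5 100.5] [0.6111 0.0484 0.012 ]
r 16 [312.5    101.9375] [0.6079 0.0476 0.012 ]
w 600 [351.96        22.57166667] [0.652  0.1091 0.0185]
w 579 [170.65112263  23.1865285 ] [0.4896 0.1402 0.0185]
w 78 [296.01282051  21.08974359] [0.6021 0.1201 0.0185]
w 271 [276.43173432  38.68265683] [0.5821 0.1092 0.0185]
w 97 [304.18556701  33.79381443] [0.6078 0.1083 0.0185]
w 65 [318.41538462  30.23076923] [0.6211 0.1088 0.0185]
w 60 [260.6         46.78333333] [0.5664 0.1053 0.0185]
w 1417 [181.54199012 132.12208892] [0.4739 0.0439 0.0185]
w 1364 [340.58577713 130.09897361] [0.6305 0.0156 0.0185]
w 61 [294.18032787  47.40983607] [0.597  0.0988 0.0185]
w 46 [319.7826087   45.76086957] [0.6206 0.0957 0.0185]
w 43 [263.86046512  58.69767442] [0.5675 0.0947 0.0185]
w 443 [229.25282
[... 252 characters left out ...]
.0578 0.0185]
w 59 [217.76271186 111.42372881] [0.5141 0.0565 0.0185]
w 65 [196.  126.8] [0.4894 0.0462 0.0185]
w 389 [230.98200514 132.14138817] [0.5225 0.0345 0.0185]
w 417 [289.69544365 132.26378897] [0.5802 0.0232 0.0185]
w 47 [202.08510638 134.63829787] [0.4935 0.0376 0.0185]
w 903 [240.32115172 166.50719823] [ 0.5244 -0.0014  0.0185]
w 105 [318.25714286 207.41904762] [ 0.5974 -0.0609  0.0185]
w 2229 [260.95693136 240.9107223 ] [ 0.5295 -0.0876  0.0185]
w 311 [189.12861736 269.19935691] [ 0.4422 -0.1066  0.0185]
w 309 [333.73786408 269.09708738] [ 0.6046 -0.1379  0.0185]
w 92 [132.68478261 279.79347826] [ 0.3745 -0.1075  0.0185]
w 93 [386.96774194 279.90322581] [ 0.6632 -0.1634  0.0185]
```

View pics/w5.png

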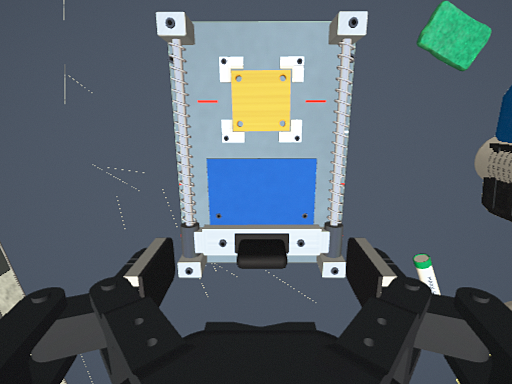

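The plate lies flat and square in the pocket at (260,100), between the red marks at (207,101) and (315,101), and its centre is within 1 mm of the pocket's. The handle is at about (262,243). Next, the handle.

Run:
```python
from h import *
from workcell import env, cams, order
print(delta(env.get_state(),(.531,-.079,.15),79))
```

```text
[-6.0800e-02  6.0000e-04  4.4500e-02 -6.0000e-04 -1.1000e-03 -1.5704e+00]
```

To row units: -1.57 rad / 2.0944 = -0.7496.

nudge_tcp --offsets "-0.0608 0.0006 0.02 0 0 -0.7496 | -0.0608 0.0006 0.02 0 0 -0.7496 | -0.0608 0.0006 0.02 0 0 -0.7496 | -0.0608 0.0006 0.02 0 0 -0.7496 | -0.0608 0.0006 0.02 0 0 -0.7496 | -0.0608 0.0006 0.02 0 0 -0.7496 | -0.0608 0.0006 0.02 0 0 -0.7496 | -0.0608 0.0006 0.02 0 0 -0.7496"

```text
clock: 11.58
tcp_pos: [0.5313, -0.0786, 0.1747]
orientation: [-0.0, 0.135, 0.991, 0.0]
wrist_force: [-0.1, -0.0, 0.0]
finger_gap: 0.0846
grip_force: 0.0
```

nudge_tcp --offsets "0 0 0 0 0 -0.0477 | 0 0 0.02 0 0 -0.0477 | 0 0 0.02 0 0 -0.0477"

```text
clock: 11.95
tcp_pos: [0.5302, -0.0784, 0.1535]
orientation: [-0.002, 0.088, 0.996, 0.0]
wrist_force: [-0.4, -0.1, 0.5]
finger_gap: 0.085
grip_force: 0.0
```

Run:
```python
from h import *
from workcell import env, cams, order
c=cams.read_camera("wrist"); cv2.imwrite("pics/w6.png",c["image"][:,:,::-1])
s=env.get_state();print(delta(s,(.531,-.079,.071),79),s["joint_pos"])
```

```text
[-0.0005 -0.0002  0.0834  0.0003 -0.0021  0.0153] [-2.96999711e-01  2.91508559e-01 -2.32434272e-01  1.04899536e+00
  6.53592304e-05 -1.20279452e-01]
```

View pics/w6.png

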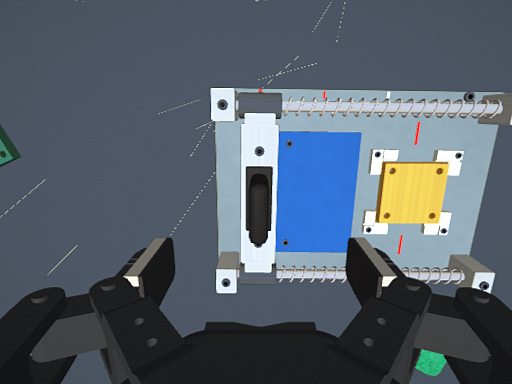

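The handle is at (258,205), centred between the fingers and aligned with them. I'll descend and grip it.

To row units: 0.015 rad / 2.0944 = 0.0072.

nudge_tcp --offsets "-0.0005 0 0.04 0 0 0.0072 | -0.0005 0 0.07 0 0 0.0072 | -0.0005 0 0.081 0 0 0.0072 | -0.0005 0 0.081 0 0 0.0072"

```text
clock: 12.5
tcp_pos: [0.5317, -0.0795, 0.0742]
orientation: [-0.0, 0.096, 0.995, 0.0]
wrist_force: [0.2, -0.5, 0.2]
finger_gap: 0.0856
grip_force: 0.0
```

nudge_tcp --offsets "0 0 0 0 0 0 | 0 0 0 0 0 0 | 0 0 0 0 0 0 | 0 0 0 0 0 0 | 0 0 0 0 0 0 | 0 0 0 0 0 0" --aperture 0.0 --force 80

```text
clock: 13.25
tcp_pos: [0.5319, -0.0799, 0.0746]
orientation: [0.0, 0.096, 0.995, -0.0]
wrist_force: [-2.2, -1.7, 4.9]
finger_gap: 0.0129
grip_force: 78.2
```

nudge_tcp --offsets "0 0.008 0 0 0 0 | 0 0.018 0 0 0 0 | 0 0.028 0 0 0 0 | 0 0.038 0 0 0 0 | 0 0.047 0 0 0 0 | 0 0.053 0 0 0 0 | 0 0.055 0 0 0 0 | 0 0.055 0 0 0 0"

```text
clock: 14.25
tcp_pos: [0.542, -0.0274, 0.0747]
orientation: [-0.0, 0.097, 0.995, -0.002]
wrist_force: [-4.1, -7.1, 6.1]
finger_gap: 0.0128
grip_force: 78.6
```

nudge_tcp --offsets "0 0 0 0 0 0 | 0 0 0 0 0 0 | 0 0 0 0 0 0"

```text
clock: 14.62
tcp_pos: [0.542, -0.0276, 0.0747]
orientation: [-0.0, 0.097, 0.995, -0.002]
wrist_force: [-3.4, -6.8, 6.8]
finger_gap: 0.0128
grip_force: 78.6
```

Run:
```python
from h import *
from workcell import env, cams, order
c=cams.read_camera("wrist"); np.savez("w7.npz",**c); cv2.imwrite("pics/w7.png",c["image"][:,:,::-1])
t=cams.read_camera("top"); np.savez("t7.npz",**t)
s=env.get_state();print(s["tcp_pos"],s["wrist_force"])
for a,ce,m in blobs(c,(100,130,60),(125,255,255),(0,0,512,384),500): print("mask",a,ce,np.round(rect(c,m,.029),1))
for a,ce,m in blobs(c,(12,100,110),(30,255,255),(0,0,512,384),500): print("plate",a,ce,np.round(rect(c,m,.022),1))
for lo,hi in ((0,8),(172,180)):
  for a,ce,m in blobs(c,(lo,90,90),(hi,255,255),(0,0,512,384),15): print("r",a,ce,ray(c,ce,.012)[0].round(4))
```

```text
[ 0.54199765 -0.027567    0.07467696] [-4.05718914 -7.19014722  5.88385224]
mask 14875 [346.6949916  199.62413445] [543.8  23.7  68.2  95.   78.9]
plate 3388 [419.34149941 216.96812279] [558.9  72.6  25.9  57.2  79.1]
r 24 [260.5  74.5] [ 0.4546 -0.0096  0.012 ]
r 47 [400.80851064 126.12765957] [0.5001 0.0692 0.012 ]
```

View pics/w7.png

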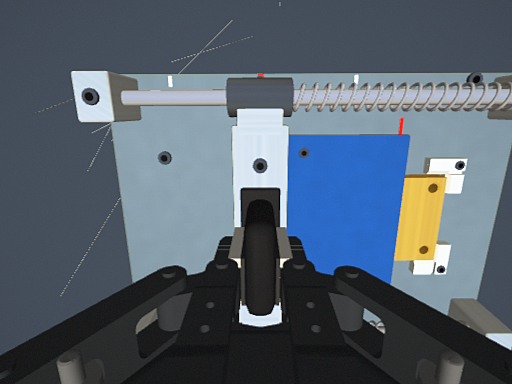

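The shutter is out over the plate, with its front edge at about column 400–410 in the image, close to the red mark at (401,126). I'll measure the edge accurately and check the method against the at-rest picture.

Create e.py:
```python
from h import *
a=np.radians(79.0); jx=np.array([np.cos(a),np.sin(a)]); jy=np.array([-jx[1],jx[0]]); P=np.array([.5578,.0585])
def edge(c,roi):
    a_,ce,m=max(blobs(c,(100,130,60),(125,255,255),roi,300),key=lambda b:b[0])
    cs,_=cv2.findContours(m.astype(np.uint8),cv2.RETR_EXTERNAL,cv2.CHAIN_APPROX_NONE)
    p=ray(c,max(cs,key=len)[:,0],.029)[:,:2]-P; u,v=p@jx*1e3,p@jy*1e3
    f=[u[(v>b)&(v<=b+4)].max() for b in range(int(v.min())+6,int(v.max())-8,4)]
    return np.median(f),np.ptp(f)
def red(c,roi):
    return [((ray(c,ce,.012)[0][:2]-P)@np.c_[jx,jy]*1e3).round(1) for lo,hi in((0,8),(172,180)) for n,ce,m in blobs(c,(lo,90,90),(hi,255,255),roi,8)]
```

Run:
```python
from e import *
for n,roi in (("w5",(180,140,340,240)),("w7",(285,100,450,300)),("top0",(235,180,290,245)),("t7",(205,180,290,245))):
    c=dict(np.load(n+".npz")); 
    try: print(n,edge(c,roi),red(c,(0,0,512,384) if n[0]=="w" else (195,168,250,245)))
    except Exception as e: print(n,e)
```

```text
w5 (np.float64(-55.70889589523725), np.float64(0.053512024284728454)) [array([-0.3, 53.6]), array([  0.2, -54.2]), array([ -1.2, -51.3])]
w7 (np.float64(-2.9217385068911432), np.float64(0.3095390210064761)) [array([-86.6,  88.3]), array([-0.5, 58.7])]
top0 (np.float64(-61.534665073179944), np.float64(2.4875832043316137)) []
t7 max() iterable argument is empty
```

Both measures put the edge about 2 mm short (travel near 53 mm), so I'll push on by 2 mm.

nudge_tcp --offsets "0 0.001 0 0 0 0 | 0 0.002 0 0 0 0 | 0 0.002 0 0 0 0 | 0 0.002 0 0 0 0 | 0 0.002 0 0 0 0"

```text
clock: 15.35
tcp_pos: [0.5424, -0.0256, 0.0747]
orientation: [-0.0, 0.097, 0.995, -0.002]
wrist_force: [-4.0, -8.2, 6.7]
finger_gap: 0.0132
grip_force: 78.7
```

Run:
```python
from e import *
from workcell import env, cams, order
c=cams.read_camera("wrist"); s=env.get_state()
print(edge(c,(285,100,460,300)),red(c,(300,0,512,384)),((s["tcp_pos"][:2]-[.5319,-.0799])@jx).round(4),s["qvel"].round(3),s["wrist_force"])
m=max(blobs(c,(12,100,110),(30,255,255),(0,0,512,384),500),key=lambda b:b[0]);print(np.round(rect(c,m[2],.022),1))
```

```text
(np.float64(-1.0191954731968125), np.float64(0.37442527421564187)) [array([-0.5, 58.6])] 0.0552 [ 0.    -0.     0.001 -0.    -0.     0.001] [-3.13202979 -7.97232163  7.25762017]
[558.8  73.4  24.   57.8  79.5]
```

The edge is now within about 0.5 mm of the centre line (55.2 mm by the arm's own travel), and it is steady at about 8 N against the spring.

```bash
python3 -c "
from workcell import env, cams, order
print(order.hand_in())"
```

```text
the job is handed in; nothing more can be done
None
```

The bare plate lies flat in the pocket, released, and the shutter is held at about 55 mm, half its travel, with its edge within about 0.5 mm of the plate's centre line by my measurements; I handed the job in at about 15 s and no verdict came back.

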